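# Close the two open canisters on the gift-shop table with their own lids

## Task

Two white stoneware canisters on the display table, one round and one square, stand open. Put the round wooden lid on the round canister and the square wooden lid on the square canister, each seated flat in the mouth, the square one lined up with its canister. Set the lids on gently rather than dropping them, and leave the canisters standing where they are.

Things in the scene. Friction and masses are not known exactly. Their poses are not given: they have to be found in the camera images.
- round_canister_rim (a point): Centre of the open mouth of the loose round white stoneware canister, at rim height. The canister is 86 mm across and 90 mm high (so this point is 90 mm above the table when it stands), wall 4 mm, mouth 78 mm across inside, 0.5 to 0.8 kg. z points up out of the mouth. Not to be confused with the small canister (about 60 mm across) that already has a lid, or with the mug.
- square_canister_rim (a point): Centre of the open mouth of the loose square white stoneware canister, at rim height. The canister is 80 x 80 mm and 90 mm high (this point is 90 mm above the table), wall 4 mm, mouth 72 x 72 mm inside, 0.5 to 0.8 kg. z points up; x and y run square to its sides.
- round_lid_knob (a point): Middle of the knob of the loose round wooden lid (0.08-0.17 kg), which lies right way up: cork plug 60 mm across, 8 mm high; on it a disc 98 mm across, 8 mm thick; on that a round knob 26 mm across, 32 mm high. This point is on the axis, 16 mm above the disc (32 mm above the table), and 24 mm above the rim once the lid is on: disc on the rim, plug inside with 9 mm play all round. z up.
- square_lid_knob (a point): Middle of the knob of the loose square wooden lid (0.08-0.17 kg), right way up: cork plug 58 x 58 mm, 8 mm high; on it a plate 96 x 96 x 8 mm; on that a square knob 24 x 24 mm, 32 mm high, all with sides along x and y. This point is on the axis, 16 mm above the plate (32 mm above the table), 24 mm above the rim once the lid is on (plug inside, 7 mm play each side, any quarter turn). z up.
There are look-alikes about, which are no part of the job. What is shaped like the part that bears square_canister_rim but green is not meant. What is shaped like the part that bears square_lid_knob but red is not meant.

How it is judged:
By the outcome, as a careful person would: the job done as asked, in the order asked, and still so for the second after the job is handed in, with the robot touching nothing.
It also fails if it takes over 59 s, if anything falls off the work surface, if the arm or the gripper's body presses on something with over 40 N, if the wrist force passes 120 N, or if a joint passes its speed limit or range.

## Robot

A 7-joint arm with a two-finger parallel gripper is mounted at the origin on the work surface. World frame = base frame: x ahead of the robot, y to its left, z up, the work surface at z = 0. Lengths are in m, angles in rad, forces in N, time in s.
With the tool pointing down it reaches from about 0.425 to 0.875 m from the base axis. Payload 4.7 kg.
Tool frame: the origin (TCP) lies midway between the tips of the shut fingers; the grasp point (between the pads) lies 19 mm behind it; z points along the fingers, y is the line along which they close (so a half turn about z gives the same grasp; the last joint's range is limited). The gripper opens to 87 mm and grips with 3 to 60 N. Pads are 19 mm wide; open, the fingers measure 117 mm over their backs; the gripper's body (75 mm by 190 mm) begins 51 mm behind the grasp point.
Start: joints at [-1.322, 0.321, -0.07, 1.45, 0.023, 1.371, -0.057], TCP at [0.151, 0.632, 0.223] pointing down, gripper open.
Joint ranges: [-2.86, 2.86], [-0.3, 2.09], [-1.38, 1.24], [0.06, 2.45], [-1.56, 4.7], [0.09, 2.05], [-2.69, 2.69]. Speed limits (rad/s): [2.57, 2.57, 3.14, 3.14, 3.14, 3.14, 3.14].

## Interface

Orientations are given as a rotation vector (axis times angle).
In Python, from bench import ctrl, get_image, calibration gives the robot as it stands.
- The arm moves only by the tool apply_moves, never from a script. Its arguments are lists of equal length, an entry for each row: "dp": the shift along the tool's x, y, z in m, a list of three; "twist": the turn, a rotation vector about the tool's x, y, z in rad, a list of three; "fingers": the closure, from 0 (fully open) to 1 (shut). In form: {"dp": [[dx, dy, dz], ...], "twist": [[ax, ay, az], ...], "fingers": [fingers, ...]}. A call has 1 to 10 rows; each row shifts and turns the commanded pose from where the row before left it, along the tool's axes as they then stand; what a row does not reach is not made up. A row lasts 1/10 s, in which the tool goes at most 50 mm and 8.59 degrees, less where a joint would pass 70% of its speed; a pose out of reach is approached as far as the arm can. A call is refused whole if a number of a shift passes 0.05 or a number of a turn 0.15, either way. A call with a gripper value outside its range is refused whole. The fingers move at their own pace and stop on an object; "newtons" is the grip in N (left out, the last holds). Time passes only in rows, so rows that do not move let the fingers close. It gives the time, the measured TCP pose, the force, the opening and the grip force at its end, in the units of the state.
- ctrl.get_state(): the state, without advancing time (a new reading comes with each control period).
- get_image(name): name is "side" or "top" or "wrist"; returns the picture (384x512x3 uint8, red, green, blue); there is no depth.
- calibration(name): a dict with "fx", "fy", "cx", "cy" (pixels), "eye" and "attitude" of the camera in the world; the wrist camera has in their place "hand_eye" (4x4, takes a point from camera to tool coordinates, whose origin is the TCP and whose axes are the flange's). Camera axes: x right, y up, looking along -z (the intrinsics and any distortion apply to the point x, -y, -z); pixel columns grow to the right and rows downward; lengths in m; the calibration is good to about 2 mm. A picture is of the moment at which its call begins: read the wrist's pose just before it. calibration takes no time and is no camera call.
- ctrl.close_job(): hands the job in; it is judged then, once.
The state is a dict: "time": time; "joint_positions": joint angles; "qd": joint speeds; "joint_torque": joint torques, N m; "position": TCP position; "tool_rot": TCP orientation; "ft_force": force on the tool from outside, world axes, zero at the start; "torque": the same for the moment, N m; "grip_width": opening from 0.0 (shut) to 1.0 (fully open); "grip_force": force on a finger pad.
Only numpy, scipy, OpenCV 4.12 (cv2) and the standard library are available. Lean on these libraries where they do the work, as an engineer would, in place of code of your own. Each camera call takes 0.05 s, during which the arm holds its last target. There are 200 camera calls.

## Working session

There is one attempt and no reset: what is moved stays moved. The work goes in short steps, Python scripts to look and compute and a tool call to move; the robot and the scene stay as the last step left them, time stands still between calls to the robot, and variables do not carry over. Pictures are saved under pics/ and viewed, at most 10 in all, crops included, and the job is handed in when it is done.

Besides the shell and the picture viewer there is one more tool, called after "Emit:" in YAML: its name, and indented under it one key for each argument. apply_moves: Moves the arm, as the interface text tells. Its arguments: {"type":"object","properties":{"dp":{"type":"array"},"twist":{"type":"array"},"fingers":{"type":"array"},"newtons":{"type":"number"}},"required":["dp","twist","fingers"]}

```bash
mkdir -p pics
python3 - <<'E'
from bench import ctrl,get_image,calibration
import cv2,numpy as np
for n in("top","side","wrist"):
    im=get_image(n); np.save(f"pics/{n}0.npy",im); cv2.imwrite(f"pics/{n}0.png",im[:,:,::-1]); print(n,calibration(n))
a=np.vstack([np.load("pics/top0.npy")])
print(ctrl.get_state())
E
```

```text
top {'fx': 470.86174540288084, 'fy': 470.86174540288084, 'cx': 250.05022709009145, 'cy': 197.22161318241336, 'eye': array([0.34332004, 0.00507068, 1.19357955]), 'attitude': array([ 0.11434844, -0.09711598, -1.56167726])}
side {'fx': 348.05550274789977, 'fy': 348.05550274789977, 'cx': 253.64152273301409, 'cy': 186.10942769188804, 'eye': array([ 0.1504779 , -0.46775716,  0.71281028]), 'attitude': array([ 0.72763498, -0.22921333, -0.62044371])}
wrist {'fx': 286.8851007652761, 'fy': 286.8851007652761, 'cx': 251.86881756973807, 'cy': 194.24245775021348, 'hand_eye': array([[ 4.20125374e-05,  9.69283403e-01,  2.45946502e-01,
         6.63088277e-02],
       [ 9.99999949e-01,  3.73804331e-05, -3.18137351e-04,
        -1.28911429e-04],
       [-3.17558841e-04,  2.45946503e-01, -9.69283352e-01,
        -1.61893426e-01],
       [ 0.00000000e+00,  0.00000000e+00,  0.00000000e+00,
         1.00000000e+00]])}
{'time': 0.15, 'joint_positions': array([-1.32190668,  0.32166286, -0.07008288,  1.45137189,  0.02259818,
        1.37080757, -0.05686534]), 'qd': array([-3.42204429e-04, -2.06904499e-03,  6.70346678e-04, -4.51643073e-03,
       -2.04640322e-04,  2.94998555e-04,  3.96274503e-05]), 'joint_torque': array([-3.76411217e-04, -4.91789782e+01, -4.04859781e-01, -3.12877750e+01,
       -6.39822171e-02,  4.04331519e-02,  1.03344241e-04]), 'position': array([0.15116478, 0.6317551 , 0.22171766]), 'tool_rot': array([-3.67861889e-01, -3.11989228e+00,  2.29414988e-03]), 'ft_force': array([0.10516769, 0.47928108, 0.22725863]), 'torque': array([-0.04852205, -0.00062858, -0.03711754]), 'grip_force': 0.0, 'grip_width': 0.9982577955512678}
```

View pics/top0.png

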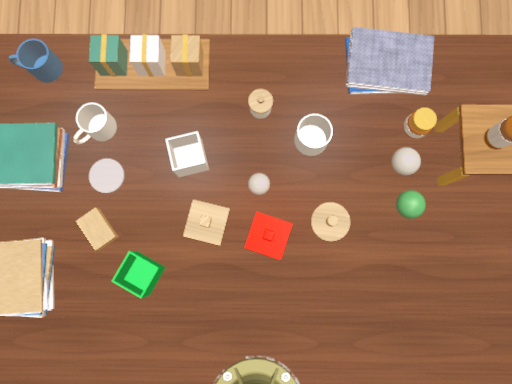

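View pics/side0.png

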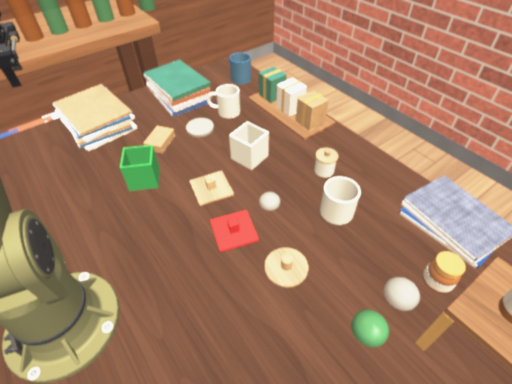

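Candidates in the top view:
- **Square canister:** white at (187,150) and green at (138,275). White fits, because green is excluded.
- **Round canister:** open at (313,133), small lidded one at (261,103), mug at (97,122). The one at (313,133) fits: it is open, larger and has no handle.
- **Square lid:** wood at (206,222) and red at (269,236). Wood fits. The block at (97,228) has no knob.
- **Round lid:** wood at (331,222).

I'll measure these and confirm them in one crop.

```bash
cat > h.py <<'E'
import numpy as np,cv2
from scipy.spatial.transform import Rotation as Ro
from bench import ctrl,get_image,calibration
def cam(n,st=None):
    c=calibration(n); 
    if n=="wrist":
        R=Ro.from_rotvec(st["tool_rot"]).as_matrix(); H=c["hand_eye"]
        return c,R@H[:3,3]+st["position"],R@H[:3,:3]
    return c,np.array(c["eye"]),Ro.from_rotvec(c["attitude"]).as_matrix()
def ray(cm,uv,z):
    c,e,R=cm; uv=np.atleast_2d(uv).astype(float)
    d=np.c_[(uv[:,0]-c["cx"])/c["fx"],-(uv[:,1]-c["cy"])/c["fy"],-np.ones(len(uv))]@R.T
    return e+d*((z-e[2])/d[:,2])[:,None]
def proj(cm,P):
    c,e,R=cm; q=(np.atleast_2d(P)-e)@R
    return np.c_[c["cx"]-c["fx"]*q[:,0]/q[:,2],c["cy"]+c["fy"]*q[:,1]/q[:,2]]
def blobs(m,minA=150):
    cs,_=cv2.findContours(m.astype(np.uint8),cv2.RETR_EXTERNAL,cv2.CHAIN_APPROX_NONE)
    return [c[:,0] for c in cs if cv2.contourArea(c)>minA]
E
python3 - <<'E'
from h import *
im=np.load("pics/top0.npy"); cm=cam("top")
hsv=cv2.cvtColor(im,cv2.COLOR_RGB2HSV)
H,S,V=cv2.split(hsv)
x0,y0,x1,y1=140,85,370,255
wood=(H>8)&(H<30)&(S>60)&(V>140); white=(S<50)&(V>120)
sc=3.4
o=cv2.resize(im[y0:y1,x0:x1],None,fx=sc,fy=sc,interpolation=cv2.INTER_CUBIC)[:,:,::-1].copy()
for nm,m,zz in(("wood",wood,.016),("white",white,.09)):
  for c in blobs(m):
    u=c.mean(0)
    if not(x0<u[0]<x1 and y0<u[1]<y1): continue
    P=ray(cm,c,zz)[:,:2].astype(np.float32)
    (r,s,a)=cv2.minAreaRect(P); M=cv2.moments(P.reshape(-1,1,2)); cc=(M["m10"]/M["m00"],M["m01"]/M["m00"])
    print(nm,u.round(),"rect",np.round(r,4),np.round(s,4),round(a,1),"cent",np.round(cc,4),"circ",np.round(cv2.minEnclosingCircle(P)[1],4))
    cv2.polylines(o,[((c+.5-[x0,y0])*sc).astype(int)],True,(255,0,255) if nm=="wood" else (255,255,0),1)
cv2.imwrite("pics/crop1.png",o)
E
```

```text
wood [260. 154.] rect [0.6714 0.0117] [0.7282 1.3672] 0.1 cent [0.6913 0.01  ] circ 0.7498
white [259. 183.] rect [ 0.5272 -0.002 ] [0.0481 0.0451] 0.1 cent [ 0.5272 -0.0027] circ 0.0244
white [186. 153.] rect [0.5981 0.1721] [0.1001 0.0861] 14.2 cent [0.5987 0.1721] circ 0.0639
white [313. 134.] rect [ 0.6488 -0.1338] [0.0888 0.102 ] 89.1 cent [ 0.649 -0.133] circ 0.0529
```

View pics/crop1.png

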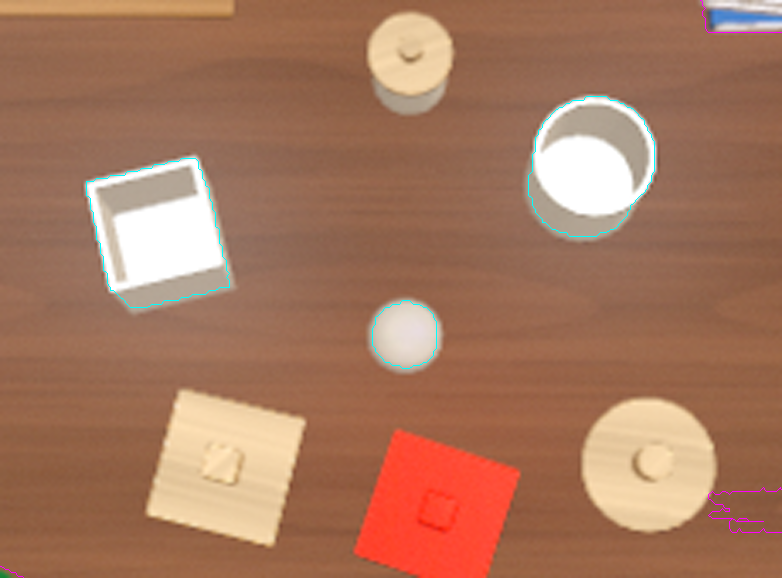

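The crop confirms all four: square canister at crop (155,225), round canister at (595,157), wooden square lid at (226,467), wooden round lid at (649,465). The red lid and the small lidded canister are clearly different. Next I tighten the masks to get just the rims and plates.

Run:
```python
from h import *
for n in("top","side"):
  im=np.load(f"pics/{n}0.npy"); cm=cam(n)
  H,S,V=cv2.split(cv2.cvtColor(im,cv2.COLOR_RGB2HSV))
  G=dict(sqlid=(.46,.13),rlid=(.46,-.15),sqcan=(.61,.17),rcan=(.66,-.13))
  for k,g in G.items():
    z=.016 if "lid" in k else .09
    m=(H>10)&(H<30)&(S>40)&(S<140)&(V>185) if "lid" in k else (S<40)&(V>(225 if n=="top" else 215))
    u=proj(cm,[*g,z])[0]
    bs=[c for c in blobs(m) if cv2.contourArea(c)<8000]
    c=min(bs,key=lambda c:np.linalg.norm(c.mean(0)-u))
    P=ray(cm,c,z)[:,:2].astype(np.float32)
    r,s,a=cv2.minAreaRect(P); M=cv2.moments(P.reshape(-1,1,2))
    print(n,k,np.round(c.mean(0)),"rect",np.round(r,4),np.round(s,4),round(a,1),"cent",np.round([M["m10"]/M["m00"],M["m01"]/M["m00"]],4),"circ",np.round(cv2.minEnclosingCircle(P)[0],4),round(cv2.minEnclosingCircle(P)[1],4))
```

```text
top sqlid [206. 222.] rect [0.4403 0.1289] [0.0979 0.0978] 76.3 cent [0.4401 0.1287] circ [0.4397 0.1285] 0.0673
top rlid [330. 221.] rect [ 0.4437 -0.1825] [0.0963 0.0967] 44.7 cent [ 0.4439 -0.1826] circ [ 0.4439 -0.1825] 0.0497
top sqcan [185. 150.] rect [0.6054 0.1746] [0.081  0.0823] 14.2 cent [0.6054 0.1746] circ [0.6055 0.1746] 0.0555
top rcan [314. 131.] rect [ 0.6561 -0.1363] [0.0818 0.0844] 0.2 cent [ 0.6558 -0.1362] circ [ 0.6559 -0.1363] 0.0431
side sqlid [211. 188.] rect [0.4394 0.1258] [0.1055 0.1   ] 76.4 cent [0.4397 0.1258] circ [0.4398 0.1262] 0.0691
side rlid [286. 267.] rect [ 0.4438 -0.1837] [0.0991 0.1008] 4.2 cent [ 0.4435 -0.1843] circ [ 0.4435 -0.1846] 0.0514
side sqcan [252. 142.] rect [0.5981 0.1372] [0.1831 0.1039] 79.2 cent [0.5978 0.1468] circ [0.5829 0.1401] 0.0987
side rcan [342. 198.] rect [ 0.6413 -0.1609] [0.1436 0.0882] 59.2 cent [ 0.6436 -0.1508] circ [ 0.6298 -0.1543] 0.0747
```

Measured (top and side agree to about 3 mm): round lid (0.444,-0.183), round canister (0.656,-0.136), square lid (0.440,0.1285, sides at -13.7°), square canister (0.605,0.1745, sides at +14.2°). I turn the tool so its y lies along world y, then travel.

Emit:
apply_moves:
  dp:
    - [0,0,0]
    - [0,0,0]
    - [-0.0375,-0.041,0]
    - [-0.0375,-0.041,0]
    - [-0.0375,-0.041,0]
    - [-0.0375,-0.041,0]
    - [-0.0375,-0.041,0]
    - [-0.0375,-0.041,0]
    - [-0.0375,-0.041,0]
    - [-0.0375,-0.041,0]
  twist:
    - [0,0,-0.117]
    - [0,0,-0.117]
    - [0,0,0]
    - [0,0,0]
    - [0,0,0]
    - [0,0,0]
    - [0,0,0]
    - [0,0,0]
    - [0,0,0]
    - [0,0,0]
  fingers: [0,0,0,0,0,0,0,0,0,0]
  newtons: 20

```text
time: 1.15
position: [0.4219, 0.335, 0.2225]
tool_rot: [0.001, 3.142, 0.0]
ft_force: [0.7, 0.4, -0.1]
grip_width: 1.003
grip_force: 0.0
```

Emit:
apply_moves:
  dp:
    - [0,-0.047,0]
    - [0,-0.047,0]
    - [0,-0.047,0]
    - [0,-0.047,0]
    - [0,-0.047,0]
    - [0,-0.047,0]
    - [0,-0.047,0]
    - [0,-0.047,0]
    - [0,-0.047,0]
    - [0,-0.047,0]
  twist:
    - [0,0,0]
    - [0,0,0]
    - [0,0,0]
    - [0,0,0]
    - [0,0,0]
    - [0,0,0]
    - [0,0,0]
    - [0,0,0]
    - [0,0,0]
    - [0,0,0]
  fingers: [0,0,0,0,0,0,0,0,0,0]

```text
time: 2.15
position: [0.4201, -0.1351, 0.2225]
tool_rot: [0.001, 3.141, 0.001]
ft_force: [1.7, 0.3, 0.1]
grip_width: 0.999
grip_force: 0.0
```

Emit:
apply_moves:
  dp:
    - [0,0,0]
    - [0,0,0]
    - [0,0,0]
  twist:
    - [0,0,0]
    - [0,0,0]
    - [0,0,0]
  fingers: [0,0,0]

```text
time: 2.45
position: [0.4206, -0.132, 0.2223]
tool_rot: [0.001, -3.141, -0.001]
ft_force: [0.0, 0.3, 0.5]
grip_width: 0.999
grip_force: 0.0
```

Emit:
apply_moves:
  dp:
    - [-0.0117,-0.0255,0]
    - [-0.0117,-0.0255,0]
    - [0,0,0]
    - [0,0,0]
  twist:
    - [0,0,0]
    - [0,0,0]
    - [0,0,0]
    - [0,0,0]
  fingers: [0,0,0,0]

```text
time: 2.85
position: [0.444, -0.1828, 0.2221]
tool_rot: [0.001, -3.14, -0.0]
ft_force: [-0.1, 0.4, 0.1]
grip_width: 1.004
grip_force: 0.0
```

```bash
cat > w.py <<'E'
from h import *
import sys
# wrist picture; lid top plane z given; prints blobs near TCP
z,name=float(sys.argv[1]),sys.argv[2]
st=ctrl.get_state(); im=get_image("wrist"); cv2.imwrite(f"pics/{name}.png",im[:,:,::-1]); cm=cam("wrist",st)
H,S,V=cv2.split(cv2.cvtColor(im,cv2.COLOR_RGB2HSV))
print(st["position"].round(4),st["tool_rot"].round(3))
for nm,m in(("wood",(H>10)&(H<30)&(S>40)&(S<140)&(V>185)),("white",(S<40)&(V>225))):
  for c in blobs(m,1500):
    P=ray(cm,c,z)[:,:2].astype(np.float32); r,s,a=cv2.minAreaRect(P); q=cv2.minEnclosingCircle(P)
    print(nm,c.mean(0).round(),np.round(r,4),np.round(s,4),round(a,1),np.round(q[0],4),round(q[1],4))
E
python3 w.py .016 w1
```

```text
[ 0.444  -0.1828  0.2221] [ 1.00e-03 -3.14e+00 -0.00e+00]
wood [251. 173.] [ 0.4443 -0.1844] [0.0962 0.0957] 45.9 [ 0.4444 -0.184 ] 0.0488
wood [483. 173.] [0.4407 0.1264] [0.0967 0.0955] 76.6 [0.4408 0.1256] 0.066
```

View pics/w1.png

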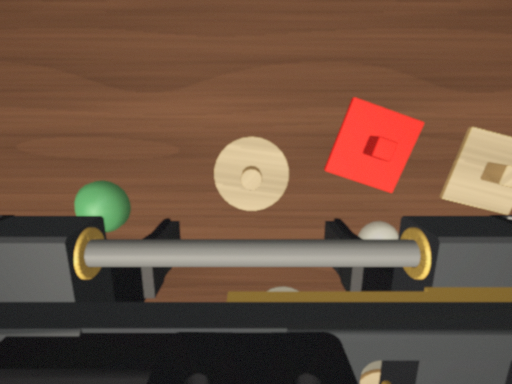

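The wrist view shows the round lid at (251,173), centred under the tool, and agrees within 1.5 mm. Descending and gripping.

Emit:
apply_moves:
  dp:
    - [0,-0.001,0.04]
    - [0,0,0.04]
    - [0,0,0.04]
    - [0,0,0.04]
    - [0,0,0.025]
    - [0,0,0.015]
    - [0,0,0]
    - [0,0,0]
  twist:
    - [0,0,0]
    - [0,0,0]
    - [0,0,0]
    - [0,0,0]
    - [0,0,0]
    - [0,0,0]
    - [0,0,0]
    - [0,0,0]
  fingers: [0,0,0,0,0,0,0,0]

```text
time: 3.7
position: [0.4442, -0.1841, 0.0228]
tool_rot: [0.001, -3.141, -0.001]
ft_force: [0.6, -0.3, 0.1]
grip_width: 1.003
grip_force: 0.0
```

Emit:
apply_moves:
  dp:
    - [0,0,0]
    - [0,0,0]
    - [0,0,0]
    - [0,0,0]
    - [0,0,0]
    - [0,0,0]
    - [0,0,0]
    - [0,0,0]
    - [0,0,0]
    - [0,0,0]
  twist:
    - [0,0,0]
    - [0,0,0]
    - [0,0,0]
    - [0,0,0]
    - [0,0,0]
    - [0,0,0]
    - [0,0,0]
    - [0,0,0]
    - [0,0,0]
    - [0,0,0]
  fingers: [1,1,1,1,1,1,1,1,1,1]
  newtons: 20

```text
time: 4.7
position: [0.4439, -0.1852, 0.0225]
tool_rot: [-0.001, -3.141, -0.0]
ft_force: [-0.4, 0.2, 0.9]
grip_width: 0.293
grip_force: 20.0
```

Emit:
apply_moves:
  dp:
    - [0,0,-0.01]
    - [0,0,-0.03]
    - [0,0,-0.04]
    - [0,0,-0.03]
    - [0,0,-0.02]
    - [0,0,0]
  twist:
    - [0,0,0]
    - [0,0,0]
    - [0,0,0]
    - [0,0,0]
    - [0,0,0]
    - [0,0,0]
  fingers: [1,1,1,1,1,1]

```text
time: 5.3
position: [0.446, -0.186, 0.1558]
tool_rot: [0.001, 3.135, 0.0]
ft_force: [-0.4, 0.2, -1.5]
grip_width: 0.289
grip_force: 20.0
```

Emit:
apply_moves:
  dp:
    - [-0.02,0.004,0]
    - [-0.03,0.007,0]
    - [-0.04,0.009,0]
    - [-0.04,0.009,0]
    - [-0.04,0.009,0]
    - [-0.025,0.006,0]
    - [-0.017,0.004,0]
    - [0,0,0]
    - [0,0,0]
    - [0,0,0]
  twist:
    - [0,0,0]
    - [0,0,0]
    - [0,0,0]
    - [0,0,0]
    - [0,0,0]
    - [0,0,0]
    - [0,0,0]
    - [0,0,0]
    - [0,0,0]
    - [0,0,0]
  fingers: [1,1,1,1,1,1,1,1,1,1]

```text
time: 6.3
position: [0.6545, -0.1384, 0.1521]
tool_rot: [-0.004, -3.14, 0.0]
ft_force: [0.2, -0.2, -1.7]
grip_width: 0.289
grip_force: 20.0
```

```bash
python3 w.py .14 w2
python3 - <<'E'
import cv2,numpy as np
from bench import get_image
a=get_image("side")[100:260,240:440,::-1]
cv2.imwrite("pics/s2.png",cv2.resize(a,None,fx=3,fy=3,interpolation=cv2.INTER_CUBIC))
E
```

```text
[ 0.6545 -0.1384  0.1521] [-0.004 -3.14   0.   ]
wood [252. 200.] [ 0.6344 -0.1387] [0.0962 0.0545] 89.9 [ 0.6453 -0.1387] 0.0482
```

View pics/s2.png

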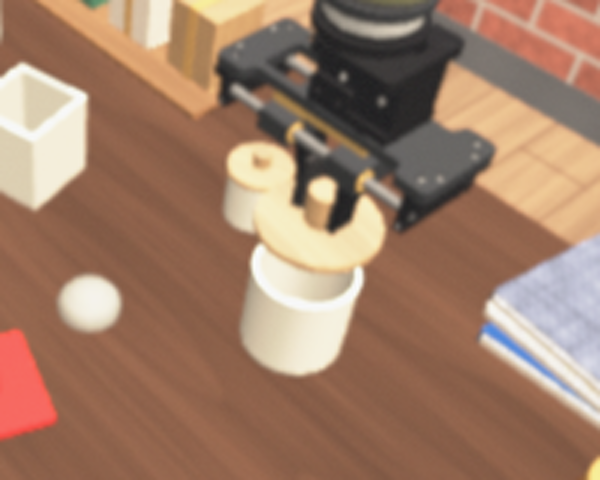

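The side crop shows the round lid held level over the round canister. A 2 mm correction in y, then lowering.

Emit:
apply_moves:
  dp:
    - [-0.001,0.002,0.01]
    - [0,0,0.01]
    - [0,0,0.01]
    - [0,0,0.007]
    - [0,0,0.004]
    - [0,0,0.002]
    - [0,0,0]
    - [0,0,0]
  twist:
    - [0,0,0]
    - [0,0,0]
    - [0,0,0]
    - [0,0,0]
    - [0,0,0]
    - [0,0,0]
    - [0,0,0]
    - [0,0,0]
  fingers: [1,1,1,1,1,1,1,1]

```text
time: 7.2
position: [0.6573, -0.1356, 0.1099]
tool_rot: [0.001, 3.141, -0.0]
ft_force: [0.1, -0.1, -0.6]
grip_width: 0.294
grip_force: 20.0
```

Emit:
apply_moves:
  dp:
    - [0,0,0.002]
    - [0,0,0.001]
    - [0,0,0]
    - [0,0,0]
  twist:
    - [0,0,0]
    - [0,0,0]
    - [0,0,0]
    - [0,0,0]
  fingers: [1,1,1,1]

```text
time: 7.6
position: [0.657, -0.1354, 0.1066]
tool_rot: [0.001, 3.142, 0.0]
ft_force: [-0.4, 0.2, 0.0]
grip_width: 0.296
grip_force: 20.0
```

Emit:
apply_moves:
  dp:
    - [0,0,0.001]
    - [0,0,0]
    - [0,0,0]
  twist:
    - [0,0,0]
    - [0,0,0]
    - [0,0,0]
  fingers: [1,1,1]

```text
time: 7.9
position: [0.657, -0.1353, 0.1055]
tool_rot: [-0.001, -3.142, -0.0]
ft_force: [-0.7, -0.4, -0.9]
grip_width: 0.292
grip_force: 20.0
```

Emit:
apply_moves:
  dp:
    - [0,0,0.001]
    - [0,0,0]
    - [0,0,0]
  twist:
    - [0,0,0]
    - [0,0,0]
    - [0,0,0]
  fingers: [1,1,1]

```text
time: 8.2
position: [0.6571, -0.1354, 0.1046]
tool_rot: [0.001, 3.141, 0.0]
ft_force: [0.6, -0.1, -1.0]
grip_width: 0.292
grip_force: 20.0
```

Run:
```python
import cv2,numpy as np
from bench import get_image,ctrl
a=get_image("side")[140:240,290:400,::-1]
cv2.imwrite("pics/s3.png",cv2.resize(a,None,fx=5,fy=5,interpolation=cv2.INTER_CUBIC))
s=ctrl.get_state();print(s["ft_force"],s["torque"],s["position"])
```

```text
[-0.82522844 -0.26979362 -0.4682223 ] [-0.01552069 -0.0457373  -0.02115854] [ 0.65707758 -0.13541079  0.10460289]
```

View pics/s3.png

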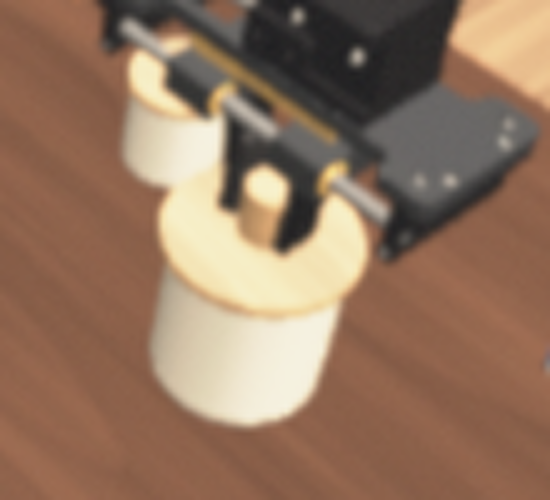

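The side crop shows the disc on the rim, with no gap visible. One more small step to feel for contact.

Emit:
apply_moves:
  dp:
    - [0,0,0.0005]
    - [0,0,0]
    - [0,0,0]
  twist:
    - [0,0,0]
    - [0,0,0]
    - [0,0,0]
  fingers: [1,1,1]

```text
time: 8.55
position: [0.6571, -0.1354, 0.1046]
tool_rot: [0.001, 3.141, 0.0]
ft_force: [-2.2, 0.7, 4.1]
grip_width: 0.293
grip_force: 20.0
```

Emit:
apply_moves:
  dp:
    - [0,0,0.0005]
    - [0,0,0]
    - [0,0,0]
  twist:
    - [0,0,0]
    - [0,0,0]
    - [0,0,0]
  fingers: [1,1,1]

```text
time: 8.85
position: [0.6571, -0.1354, 0.1046]
tool_rot: [0.001, 3.141, 0.001]
ft_force: [-3.1, 1.5, 6.1]
grip_width: 0.288
grip_force: 20.0
```

Contact is at 0.1046, as predicted. I ease off the push, open and go up.

Emit:
apply_moves:
  dp:
    - [0,0,-0.0008]
    - [0,0,0]
    - [0,0,0]
    - [0,0,0]
    - [0,0,0]
    - [0,0,0]
    - [0,0,0]
    - [0,0,0]
  twist:
    - [0,0,0]
    - [0,0,0]
    - [0,0,0]
    - [0,0,0]
    - [0,0,0]
    - [0,0,0]
    - [0,0,0]
    - [0,0,0]
  fingers: [1,0.6,0.5,0.3,0,0,0,0]

```text
time: 9.65
position: [0.657, -0.1354, 0.1044]
tool_rot: [0.001, 3.141, 0.0]
ft_force: [0.2, -0.3, -0.4]
grip_width: 0.845
grip_force: 0.0
```

Emit:
apply_moves:
  dp:
    - [0,0,-0.01]
    - [0,0,-0.03]
    - [0,0,-0.04]
    - [0,0,-0.035]
    - [0,0,0]
    - [0,0,0]
  twist:
    - [0,0,0]
    - [0,0,0]
    - [0,0,0]
    - [0,0,0]
    - [0,0,0]
    - [0,0,0]
  fingers: [0,0,0,0,0,0]

```text
time: 10.25
position: [0.6576, -0.1357, 0.2211]
tool_rot: [0.001, 3.139, -0.0]
ft_force: [0.3, 0.4, -0.5]
grip_width: 0.998
grip_force: 0.0
```

```bash
python3 w.py .106 w3
```

```text
[ 0.6576 -0.1357  0.2211] [ 1.000e-03  3.139e+00 -0.000e+00]
wood [252. 186.] [ 0.6554 -0.1358] [0.0935 0.0934] 89.9 [ 0.6556 -0.1355] 0.0474
wood [476.  14.] [0.4997 0.0567] [0.0718 0.0278] 76.9 [0.506  0.0551] 0.0363
```

The round lid is seated, centred within about 1 mm (0.6556,-0.1357), and its apparent size fits the seated height. Now the square lid at (0.4405,0.1275), with a twist of +0.237.

Emit:
apply_moves:
  dp:
    - [0.0309,0.0376,0]
    - [0.0309,0.0376,0]
    - [0.0309,0.0376,0]
    - [0.0309,0.0376,0]
    - [0.0309,0.0376,0]
    - [0.0309,0.0376,0]
    - [0.0309,0.0376,0]
    - [0,0,0]
    - [0,0,0]
    - [0,0,0]
  twist:
    - [0,0,0]
    - [0,0,0]
    - [0,0,0]
    - [0,0,0]
    - [0,0,0]
    - [0,0,0]
    - [0,0,0]
    - [0,0,0.1185]
    - [0,0,0.1185]
    - [0,0,0]
  fingers: [0,0,0,0,0,0,0,0,0,0]

```text
time: 11.3
position: [0.4399, 0.1282, 0.2184]
tool_rot: [-0.371, -3.118, 0.002]
ft_force: [0.1, 0.2, -0.7]
grip_width: 1.001
grip_force: 0.0
```

Emit:
apply_moves:
  dp:
    - [0,0,0]
    - [0,0,0]
  twist:
    - [0,0,0]
    - [0,0,0]
  fingers: [0,0]

```text
time: 11.5
position: [0.4408, 0.1276, 0.2189]
tool_rot: [-0.371, -3.119, 0.001]
ft_force: [-0.0, -0.2, 0.2]
grip_width: 0.998
grip_force: 0.0
```

```bash
python3 w.py .016 w4
cat > d.py <<'E'
from h import *
import sys
x,y,yaw=map(float,sys.argv[1:4]); st=ctrl.get_state(); R=Ro.from_rotvec(st["tool_rot"]).as_matrix()
now=np.degrees(np.arctan2(R[1,1],R[0,1]))
print("tool dp",(R.T@(np.array([x,y,st["position"][2]])-st["position"])).round(4),"yaw now",now.round(2),"twist z",np.radians(now-yaw).round(4),"z",st["position"][2].round(4))
E
python3 d.py .4405 .1275 76.4
```

```text
[0.4408 0.1276 0.2189] [-3.710e-01 -3.119e+00  1.000e-03]
wood [252. 173.] [0.441  0.1279] [0.096  0.0954] 76.3 [0.4403 0.1277] 0.0661
wood [474. 107.] [0.4238 0.4104] [0.0921 0.0617] 36.0 [0.4239 0.4099] 0.054
tool dp [ 0.0003 -0.0002  0.    ] yaw now 76.42 twist z 0.0003 z 0.219
```

Aligned. Descending 0.1965 and gripping.

Emit:
apply_moves:
  dp:
    - [0,0,0.04]
    - [0,0,0.04]
    - [0,0,0.04]
    - [0,0,0.04]
    - [0,0,0.0225]
    - [0,0,0.014]
    - [0,0,0]
    - [0,0,0]
  twist:
    - [0,0,0]
    - [0,0,0]
    - [0,0,0]
    - [0,0,0]
    - [0,0,0]
    - [0,0,0]
    - [0,0,0]
    - [0,0,0]
  fingers: [0,0,0,0,0,0,0,0]

```text
time: 12.35
position: [0.4412, 0.1278, 0.0231]
tool_rot: [0.372, 3.119, -0.001]
ft_force: [0.1, 0.2, -0.3]
grip_width: 0.999
grip_force: 0.0
```

Emit:
apply_moves:
  dp:
    - [0,0,0]
    - [0,0,0]
    - [0,0,0]
    - [0,0,0]
    - [0,0,0]
    - [0,0,0]
    - [0,0,0]
    - [0,0,0]
    - [0,0,0]
    - [0,0,0]
  twist:
    - [0,0,0]
    - [0,0,0]
    - [0,0,0]
    - [0,0,0]
    - [0,0,0]
    - [0,0,0]
    - [0,0,0]
    - [0,0,0]
    - [0,0,0]
    - [0,0,0]
  fingers: [1,1,1,1,1,1,1,1,1,1]

```text
time: 13.35
position: [0.4409, 0.1279, 0.0228]
tool_rot: [-0.373, -3.119, 0.0]
ft_force: [0.4, -0.2, -0.9]
grip_width: 0.273
grip_force: 20.0
```

Emit:
apply_moves:
  dp:
    - [0,0,-0.01]
    - [0,0,-0.03]
    - [0,0,-0.04]
    - [0,0,-0.03]
    - [0,0,-0.02]
    - [0,0,0]
    - [0,0,0]
  twist:
    - [0,0,0]
    - [0,0,0]
    - [0,0,0]
    - [0,0,0]
    - [0,0,0]
    - [0,0,0]
    - [0,0,0]
  fingers: [1,1,1,1,1,1,1]

```text
time: 14.05
position: [0.4407, 0.1279, 0.1528]
tool_rot: [0.373, 3.119, 0.001]
ft_force: [0.6, 0.2, -3.0]
grip_width: 0.275
grip_force: 20.0
```

```bash
python3 d.py .6054 .1746 104.2
```

```text
tool dp [-0.1491  0.0841  0.    ] yaw now 76.37 twist z -0.4856 z 0.1528
```

Emit:
apply_moves:
  dp:
    - [-0.0248,0.014,0]
    - [-0.0248,0.014,0]
    - [-0.0248,0.014,0]
    - [-0.0248,0.014,0]
    - [-0.0248,0.014,0]
    - [-0.0248,0.014,0]
    - [0,0,0]
    - [0,0,0]
    - [0,0,0]
    - [0,0,0]
  twist:
    - [0,0,0]
    - [0,0,0]
    - [0,0,0]
    - [0,0,0]
    - [0,0,0]
    - [0,0,0]
    - [0,0,-0.1214]
    - [0,0,-0.1214]
    - [0,0,-0.1214]
    - [0,0,-0.1214]
  fingers: [1,1,1,1,1,1,1,1,1,1]

```text
time: 15.05
position: [0.6041, 0.1739, 0.1501]
tool_rot: [0.395, -3.113, 0.003]
ft_force: [0.5, 0.1, -0.2]
grip_width: 0.27
grip_force: 20.0
```

Emit:
apply_moves:
  dp:
    - [0,0,0]
    - [0,0,0]
    - [0,0,0]
    - [0,0,0]
  twist:
    - [0,0,0]
    - [0,0,0]
    - [0,0,0]
    - [0,0,0]
  fingers: [1,1,1,1]

```text
time: 15.45
position: [0.6051, 0.1745, 0.1525]
tool_rot: [0.386, -3.117, 0.0]
ft_force: [-0.2, 0.4, -2.8]
grip_width: 0.277
grip_force: 20.0
```

```bash
python3 d.py .6054 .1746 104.2; python3 w.py .1458 w5
python3 - <<'E'
import cv2,numpy as np
from bench import get_image
a=get_image("side")[80:200,180:340,::-1]
cv2.imwrite("pics/s5.png",cv2.resize(a,None,fx=4,fy=4,interpolation=cv2.INTER_CUBIC))
E
```

```text
tool dp [-0.0003  0.     -0.    ] yaw now 104.13 twist z -0.0013 z 0.1525
[0.6051 0.1745 0.1525] [ 0.386 -3.117  0.   ]
wood [252. 190.] [0.5843 0.1689] [0.0528 0.0947] 14.1 [0.577 0.167] 0.0505
```

View pics/s5.png

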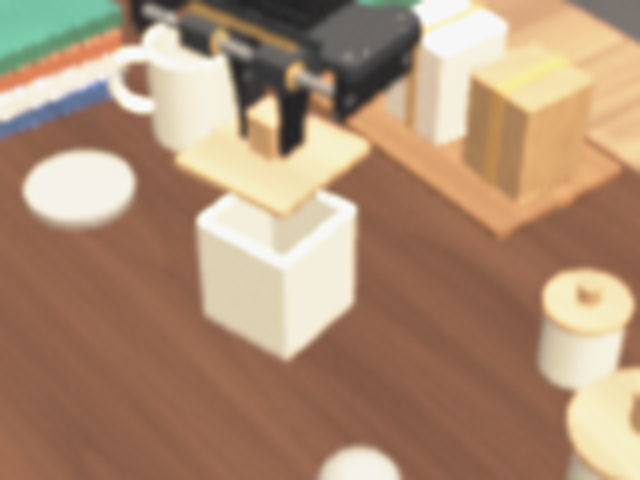

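The side crop shows the square lid level and parallel to the white square canister. The wrist view gives the lid at 14.1° and the canister at 14.2°. Lowering.

Emit:
apply_moves:
  dp:
    - [0,0,0.01]
    - [0,0,0.01]
    - [0,0,0.01]
    - [0,0,0.007]
    - [0,0,0.005]
    - [0,0,0.003]
    - [0,0,0.0015]
    - [0,0,0.0005]
    - [0,0,0]
    - [0,0,0]
  twist:
    - [0,0,0]
    - [0,0,0]
    - [0,0,0]
    - [0,0,0]
    - [0,0,0]
    - [0,0,0]
    - [0,0,0]
    - [0,0,0]
    - [0,0,0]
    - [0,0,0]
  fingers: [1,1,1,1,1,1,1,1,1,1]

```text
time: 16.55
position: [0.6056, 0.1746, 0.1063]
tool_rot: [-0.388, 3.117, 0.0]
ft_force: [0.1, -0.5, -0.4]
grip_width: 0.267
grip_force: 20.0
```

Emit:
apply_moves:
  dp:
    - [0,0,0.0005]
    - [0,0,0]
    - [0,0,0]
  twist:
    - [0,0,0]
    - [0,0,0]
    - [0,0,0]
  fingers: [1,1,1]

```text
time: 16.85
position: [0.6053, 0.1747, 0.1054]
tool_rot: [-0.388, 3.117, 0.0]
ft_force: [0.5, 0.4, -1.6]
grip_width: 0.275
grip_force: 20.0
```

Emit:
apply_moves:
  dp:
    - [0,0,0.0005]
    - [0,0,0]
    - [0,0,0]
  twist:
    - [0,0,0]
    - [0,0,0]
    - [0,0,0]
  fingers: [1,1,1]

```text
time: 17.15
position: [0.6054, 0.1746, 0.1049]
tool_rot: [-0.388, 3.117, 0.0]
ft_force: [-0.3, 0.2, -1.9]
grip_width: 0.276
grip_force: 20.0
```

Emit:
apply_moves:
  dp:
    - [0,0,0.0005]
    - [0,0,0]
    - [0,0,0]
  twist:
    - [0,0,0]
    - [0,0,0]
    - [0,0,0]
  fingers: [1,1,1]

```text
time: 17.45
position: [0.6054, 0.1746, 0.1049]
tool_rot: [-0.388, 3.117, 0.0]
ft_force: [-2.3, -0.4, 3.6]
grip_width: 0.274
grip_force: 20.0
```

Contact. Release and go up.

Emit:
apply_moves:
  dp:
    - [0,0,-0.0004]
    - [0,0,0]
    - [0,0,0]
    - [0,0,0]
    - [0,0,0]
    - [0,0,0]
    - [0,0,0]
    - [0,0,0]
  twist:
    - [0,0,0]
    - [0,0,0]
    - [0,0,0]
    - [0,0,0]
    - [0,0,0]
    - [0,0,0]
    - [0,0,0]
    - [0,0,0]
  fingers: [1,0.6,0.5,0.3,0,0,0,0]

```text
time: 18.25
position: [0.6054, 0.1746, 0.1048]
tool_rot: [-0.388, 3.117, 0.0]
ft_force: [0.3, 0.5, 0.3]
grip_width: 0.828
grip_force: 0.0
```

Emit:
apply_moves:
  dp:
    - [0,0,-0.01]
    - [0,0,-0.03]
    - [0,0,-0.04]
    - [0,0,-0.035]
    - [0,0,0]
    - [0,0,0]
    - [0,0,0]
  twist:
    - [0,0,0]
    - [0,0,0]
    - [0,0,0]
    - [0,0,0]
    - [0,0,0]
    - [0,0,0]
    - [0,0,0]
  fingers: [0,0,0,0,0,0,0]

```text
time: 18.95
position: [0.6047, 0.1745, 0.219]
tool_rot: [0.388, -3.116, 0.0]
ft_force: [-0.9, -0.3, -0.0]
grip_width: 1.003
grip_force: 0.0
```

```bash
python3 w.py .098 w6
python3 - <<'E'
import cv2,numpy as np
from bench import get_image
a=get_image("side")[100:240,200:400,::-1]
cv2.imwrite("pics/s6.png",cv2.resize(a,None,fx=4,fy=4,interpolation=cv2.INTER_CUBIC))
E
```

```text
[0.6047 0.1745 0.219 ] [ 0.388 -3.116  0.   ]
wood [252. 187.] [0.6053 0.1743] [0.0936 0.0957] 14.2 [0.6052 0.174 ] 0.0665
wood [483.  70.] [0.4456 0.3534] [0.0713 0.0476] 35.9 [0.4456 0.3529] 0.0416
```

View pics/s6.png

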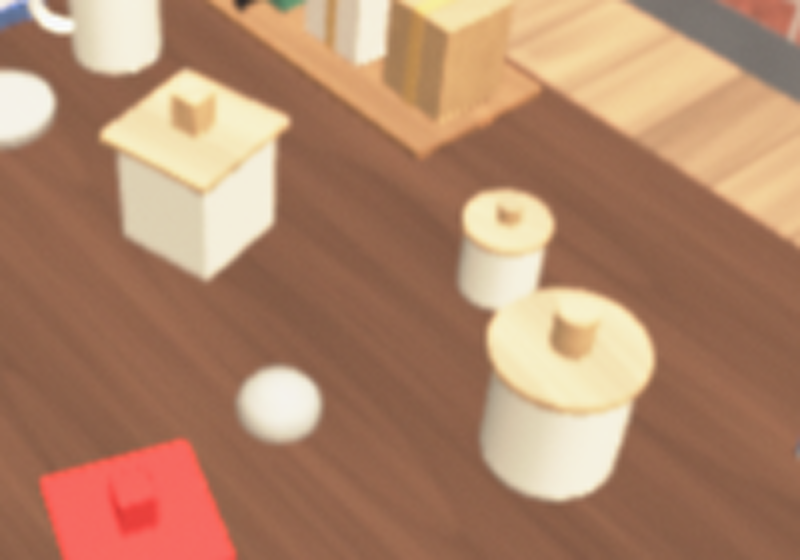

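Both lids sit flat: the square one at crop (195,125), lined up at 14.2°, and the round one at (570,350). The gripper is clear of everything.

```bash
python3 -c "
from bench import ctrl
print(ctrl.close_job())"
```

```text
the job is handed in; nothing more can be done
None
```

Job handed in at about 19 s of the 59 s allowed: the round lid, then the square lid, were set gently on their canisters, and the last camera views show both seated flat and the square one lined up; no verdict came back from the judging.

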